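Put the balance check weights away

ROBOT

A 6-joint arm with a two-finger parallel gripper is mounted at the origin on a cart in front of the work surface, level with it; the furniture and walls round the work are solid. World frame = base frame: x ahead of the robot, y to its left, z up, the work surface at z = 0. Lengths are in m, angles in rad, forces in N, time in s.
With the tool pointing down it reaches from about 0.275 to 0.725 m from the base axis. Payload 15.9 kg.
Tool frame: the origin (TCP) lies at the very end of the fingers, on their centre line; the grasp point (between the pads) lies 19 mm behind it (manip.grip_depth is the distance from the TCP to the grasp point, in m); z points along the fingers, y is the line along which they close (so a half turn about z gives the same grasp; the last joint's range is limited). The gripper opens to 85 mm and grips with 20 to 120 N. Pads are 22 mm wide; open, the fingers measure 114 mm over their backs; the gripper's body (76 mm by 85 mm) begins 54 mm behind the grasp point. The pads swing forward as they close: fully open they stand 13 mm farther back than shut.
Start: joints at [-1.124, 0.213, -0.034, 1.323, 0, 1.571], TCP at [0.216, -0.451, 0.231] pointing down, gripper open.
Joint ranges: [-2.98, 2.98], [-0.74, 1.72], [-1.14, 1.35], [-2.1, 2.04], [-1.57, 1.44], [-3.14, 3.14]. Speed limits (rad/s): [1.89, 1.89, 2.39, 2.57, 3.14, 3.14].

INTERFACE

Orientations are given as a unit quaternion [x, y, z, w].
In Python, from rig import manip gives the robot as it stands.
- The arm moves only by the shell command python3 -m pendant 'ROWS' [OPENING] [FORCE]. ROWS is JSON, a list of rows, each a list of 6 numbers: the shift along the tool's x, y, z as a fraction of full scale, then the turn, a rotation vector about the tool's x, y, z as a fraction of full scale. In form: [[tx, ty, tz, wx, wy, wz], ...]. A call has 1 to 10 rows; each row shifts and turns the commanded pose from where the row before left it, along the tool's axes as they then stand; what a row does not reach is not made up. Full scale, the value 1, is 0.08 m for a shift and 180 degrees for a turn. A row lasts 1/8 s, in which the tool goes at most 62.5 mm and 10.7 degrees, less where a joint would pass 70% of its speed; a pose out of reach is approached as far as the arm can. A call with a number of a shift or a turn outside -1 to 1 is refused whole. A call with a gripper value outside its range is refused whole. OPENING is the opening, from -1 (shut) to 1 (fully open), set as the call begins (- or left out, the last holds). The fingers move at their own pace and stop on an object; FORCE is the grip in N (left out, the last holds). Time passes only in rows, so rows that do not move let the fingers close. It gives the time, the measured TCP pose, the force, the opening and the grip force at its end, in the units of the state.
- manip.get_obs(): the state, without advancing time (a new reading comes with each control period).
- manip.camera(name): name is "scene" or "top"; returns (picture, depth): 420x560x3 uint8, red, green, blue; 420x560 float32, m along the optical axis (not along the pixel's ray), 0 where there is no reading.
- manip.calibration(name): a dict with "mtx" (3x3 intrinsics, pixels), "pose" (4x4, takes a point from camera to world coordinates). Camera axes: x right, y up, looking along -z (the intrinsics and any distortion apply to the point x, -y, -z); pixel columns grow to the right and rows downward; lengths in m; the calibration is good to about 2 mm. A picture is of the moment at which its call begins. calibration takes no time and is no camera call.
- manip.hand_in(): hands the job in; it is judged then, once.
The state is a dict: "clock": time; "qpos": joint angles; "dq": joint speeds; "tau": joint torques, N m; "eef_pos": TCP position; "tcp_rot": TCP orientation; "force": force on the tool from outside, world axes, zero at the start; "wrist_torque": the same for the moment, N m; "width": opening from 0.0 (shut) to 1.0 (fully open); "gripper_force": force on a finger pad.
Only numpy, scipy, OpenCV 4.12 (cv2) and the standard library are available. Lean on these libraries where they do the work, as an engineer would, in place of code of your own. Each camera call takes 0.05 s, during which the arm holds its last target. There are 200 camera calls.

TASK

The balance check is finished: take the four steel weights stacked on the balance pan one at a time, from the top down, and set each flat on the floor of its own round storage well, the smallest weight in the smallest well and so on up to the largest in the largest. Set them down rather than dropping them, keep them upright, and do not disturb the timer.

Things in the scene. Friction and masses are not known exactly. Their poses are not given: they have to be found in the camera images.
- weight_xs: At the top of the stack, on the 35 mm weight at the start: the smallest of four plain steel disc-shaped check weights, 19 mm in diameter and 22 mm high, with flat top and underside and straight sides to grip across the diameter. Origin at the centre of its underside, z up along its axis.
- weight_s: Second from the top, on the 51 mm weight at the start: the second smallest of four plain steel disc-shaped check weights, 35 mm in diameter and 22 mm high, with flat top and underside and straight sides to grip across the diameter. Origin at the centre of its underside, z up along its axis.
- weight_m: Third from the top, on the 67 mm weight at the start: the second largest of four plain steel disc-shaped check weights, 51 mm in diameter and 22 mm high, with flat top and underside and straight sides to grip across the diameter. Origin at the centre of its underside, z up along its axis.
- weight_l: At the bottom of the stack, on the balance pan at the start: the largest of four plain steel disc-shaped check weights, 67 mm in diameter and 22 mm high, with flat top and underside and straight sides to grip across the diameter. Origin at the centre of its underside, z up along its axis.
- well_xs: The smallest of four round grey storage wells fixed to the worktop, for the 19 mm weight: an open ring-walled dish, 33 mm inside diameter, 43 mm outside diameter, 12 mm high, with a flat floor 4 mm above its underside (recess 8 mm deep). The wells change places from start to start. Origin at the centre of its underside, z up.
- well_s: The second smallest of four round grey storage wells fixed to the worktop, for the 35 mm weight: an open ring-walled dish, 49 mm inside diameter, 59 mm outside diameter, 12 mm high, with a flat floor 4 mm above its underside (recess 8 mm deep). The wells change places from start to start. Origin at the centre of its underside, z up.
- well_m: The second largest of four round grey storage wells fixed to the worktop, for the 51 mm weight: an open ring-walled dish, 65 mm inside diameter, 75 mm outside diameter, 12 mm high, with a flat floor 4 mm above its underside (recess 8 mm deep). The wells change places from start to start. Origin at the centre of its underside, z up.
- well_l: The largest of four round grey storage wells fixed to the worktop, for the 67 mm weight: an open ring-walled dish, 81 mm inside diameter, 91 mm outside diameter, 12 mm high, with a flat floor 4 mm above its underside (recess 8 mm deep). The wells change places from start to start. Origin at the centre of its underside, z up.
- balance: Flat blue pocket balance with a round black pan, 120 mm (x) by 170 mm (y) by 32 mm high, fixed to the worktop. Origin at the centre of its underside, z up; the pan is 96 mm in diameter, centred at x = 0, y = +25 mm of its frame, its top 32 mm above the underside. The weights start stacked on the pan, roughly concentric, each upper one narrower than the one below.
- timer: Small white and black bench timer, 65 x 64 x 71 mm, leaning on its foot behind the balance; a bystander, not to be disturbed. Origin at the centre of its underside.
There are look-alikes about, which are no part of the job. What is shaped like the well_xs but orange, pink or yellow is not meant.

How it is judged:
By the outcome, as a careful person would: the job done as asked, in the order asked, and still so for the second after the job is handed in, with the robot touching nothing.
It also fails if it takes over 112 s, if anything falls off the work surface, if the arm or the gripper's body presses on something with over 40 N, if the wrist force passes 120 N, or if a joint passes its speed limit or range.

## Working session

There is one attempt and no reset: what is moved stays moved. The work goes in short steps, Python scripts to look and compute and a shell command to move; the robot and the scene stay as the last step left them, time stands still between calls to the robot, and variables do not carry over. Pictures are saved under pics/ and viewed, at most 14 in all, crops included, and the job is handed in when it is done.

```bash
ls; mkdir -p pics; cat > h.py <<'E'
import numpy as np, cv2
from rig import manip
def grab(n):
    im,d=manip.camera(n); np.savez(f'{n}.npz',im=im,d=d); return im,d
def load(n):
    z=np.load(f'{n}.npz'); return z['im'],z['d']
def cloud(n,d):
    c=manip.calibration(n); K=np.array(c['mtx']);T=np.array(c['pose'])
    v,u=np.mgrid[:d.shape[0],:d.shape[1]]
    P=np.stack([(u-K[0,2])/K[0,0]*d,-(v-K[1,2])/K[1,1]*d,-d],-1)
    return P@T[:3,:3].T+T[:3,3]
E
python3 - <<'E'
from h import *
for n in('top','scene'):
    im,d=grab(n); cv2.imwrite(f'pics/{n}0.png',im[...,::-1]); c=manip.calibration(n); print({k:np.round(v,3).tolist() if k in('mtx','pose') else v for k,v in c.items()})
print(manip.get_obs())
E
```

```text
pics
{'mtx': [[403.444, 0.0, 282.3], [0.0, 403.444, 209.024], [0.0, 0.0, 1.0]], 'pose': [[-0.017, 0.995, -0.095, 0.487], [-1.0, -0.016, 0.009, 0.023], [0.007, 0.095, 0.995, 1.008], [0.0, 0.0, 0.0, 1.0]]}
{'mtx': [[500.188, 0.0, 279.845], [0.0, 500.188, 209.156], [0.0, 0.0, 1.0]], 'pose': [[-0.893, 0.213, -0.397, 0.164], [-0.45, -0.432, 0.782, 0.836], [-0.005, 0.877, 0.481, 0.609], [0.0, 0.0, 0.0, 1.0]]}
{'clock': 0.1, 'qpos': array([-1.12398158e+00,  2.13311312e-01, -3.49468846e-02,  1.32351412e+00,
       -1.23324523e-05,  1.57077462e+00]), 'dq': array([-0.0010025 , -0.00052358,  0.00172472, -0.00012492, -0.00043065,
       -0.00122684]), 'tau': array([-7.06023147e-04, -6.87252116e+01,  4.87804055e+01,  1.22885554e-02,
       -4.98199540e-06,  2.60290967e-06]), 'eef_pos': array([ 0.21591762, -0.45065175,  0.2308831 ]), 'tcp_rot': array([ 9.75145675e-01,  2.21564156e-01, -1.14124529e-04, -4.74500976e-04]), 'force': array([ 0.5033785 , -0.2023308 , -0.85045682]), 'wrist_torque': array([ 0.00735664, -0.04303682, -0.04720695]), 'gripper_force': 0.0, 'width': 0.9984797984406425}
```

View pics/top0.png

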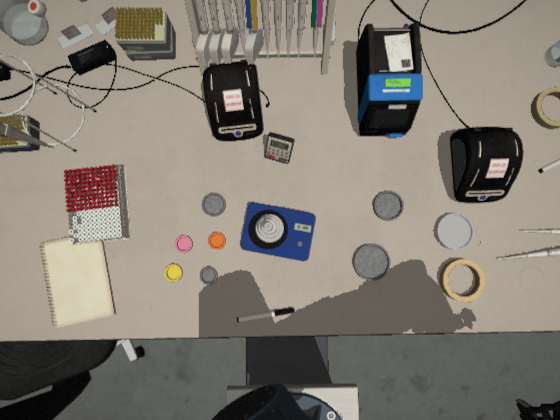

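View pics/scene0.png

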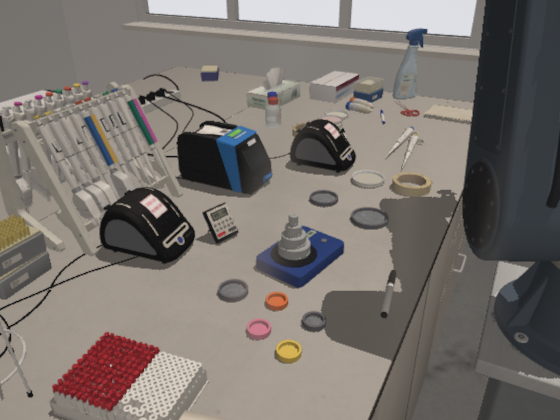

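Top view candidates for the wells: grey rings at (213,204), (208,274), (388,205) and (371,261). Look-alikes are pink (184,243), orange (217,240), yellow (174,272), a pale dish (453,231) and a tape roll (462,281). The stack is at (267,228) and the timer at (279,148). Next: measure sizes and take one close crop.

```bash
cat > m.py <<'E'
from h import *
im,d=load('top'); P=cloud('top',d)
def fit(pts):  # min enclosing circle in xy
    c,r=cv2.minEnclosingCircle(pts[:,:2].astype(np.float32)*1000); return np.round(c,1),round(2*r,1)
for n,(u,v) in dict(a=(213,204),b=(208,274),c=(388,205),d=(371,261),e=(453,231)).items():
    s=np.s_[v-26:v+27,u-26:u+27]; p=P[s]
    m=((p[...,2]>.0075)&(p[...,2]<.03)).astype(np.uint8)
    k,L,st,ce=cv2.connectedComponentsWithStats(m)
    best=1+np.argmax(st[1:,4]); q=p[L==best]
    print(n,fit(q),'z',np.round(np.percentile(q[:,2],[5,50,95]),4),'floor z',P[v,u,2],'centre',P[v,u], 'extent',np.ptp(q,axis=0))
p=P[195:260,235:320].reshape(-1,3)
for z0 in (32,54,76,98,120):
    q=p[abs(p[:,2]-z0/1000)<.006]; 
    if len(q)>2: print(z0,len(q),fit(q),np.median(q[:,2]), q.mean(0))
t=P[130:168,258:300].reshape(-1,3); t=t[t[:,2]>.012]; print('timer',t.min(0),t.max(0))
cv2.imwrite('pics/crop1.png',cv2.resize(im[180:300,160:420,::-1],None,fx=3,fy=3,interpolation=cv2.INTER_CUBIC))
E
python3 m.py
```

```text
a (array([597.3, 185. ]), 59.1) z [0.0084 0.0113 0.0142] floor z 0.006830334766890989 centre [0.59846488 0.18586393 0.00683033] extent [0.05771219 0.05746391 0.00763877]
b (array([422.1, 196.9]), 42.7) z [0.0091 0.0113 0.0143] floor z 0.0058519280720783495 centre [0.42605228 0.19836892 0.00585193] extent [0.03881876 0.04105418 0.00769122]
c (array([ 587.4, -250.7]), 75.3) z [0.0086 0.0115 0.0143] floor z 0.0028247252438902137 centre [ 0.58932815 -0.25195157  0.00282473] extent [0.07317678 0.07400776 0.00888599]
d (array([ 448.2, -203.9]), 91.2) z [0.0083 0.0115 0.0147] floor z 0.0036497378520929935 centre [ 0.45073177 -0.20376594  0.00364974] extent [0.08814871 0.08938665 0.01010445]
e (array([ 520.4, -411.3]), 92.1) z [0.0108 0.0144 0.0173] floor z 0.01017005676819649 centre [ 0.52122407 -0.40862645  0.01017006] extent [0.08900442 0.09098411 0.01322999]
32 2363 (array([525.7,  24.7]), 193.7) 0.028749056166022302 [0.52435152 0.02147751 0.02911426]
54 248 (array([533.4,  45.1]), 66.8) 0.05343534785334808 [0.53028594 0.04264201 0.05352715]
76 190 (array([534.5,  45.8]), 51.0) 0.075328217545989 [0.53231969 0.04668921 0.07535698]
98 132 (array([535.2,  45.1]), 34.8) 0.09756091092452535 [0.53502484 0.04397794 0.09751208]
120 58 (array([534.4,  46.9]), 18.4) 0.11926058759368674 [0.53421309 0.04689691 0.11938463]
timer [ 0.48748379 -0.01670545  0.01228633] [0.7788546  0.0713463  1.00750388]
```

View pics/crop1.png

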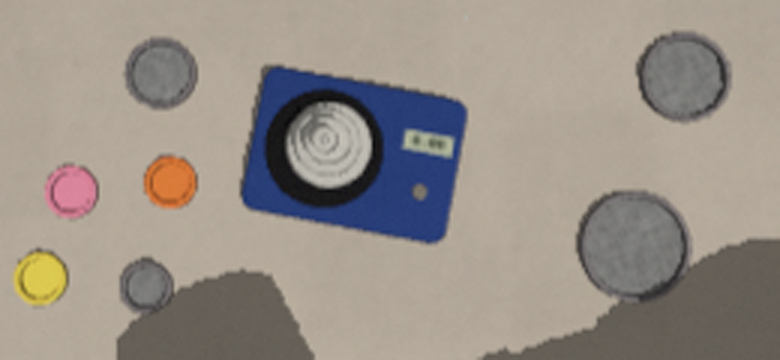

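The crop and the sizes agree. Measured ring diameters are 42.7, 59.1, 75.3 and 91.2 mm, so the wells are:

| Well | Pixel | World x, y (mm) |
|---|---|---|
| xs | (208,274) | 422, 197 |
| s | (213,204) | 597, 185 |
| m | (388,205) | 587, -251 |
| l | (371,261) | 448, -204 |

The stack tops come out at 119, 97.5, 75 and 53 mm with diameters 18, 35, 51 and 67, as they should. First I'll turn the tool to yaw 0.

```bash
python3 -m pendant '[[0,0,0,0,0,0.0474],[0,0,0,0,0,0.0474],[0,0,0,0,0,0.0474],[0,0,0,0,0,0]]' ; python3 -c "
from h import *
o=manip.get_obs();print(o['qpos'],o['eef_pos'],o['tcp_rot'])"
```

```text
clock: 0.6
eef_pos: [0.216, -0.4508, 0.2311]
tcp_rot: [1.0, 0.0, -0.0, -0.0]
force: [0.1, 0.3, 0.8]
width: 0.999
gripper_force: 0.0
[-1.12400798e+00  2.13122412e-01 -3.47120633e-02  1.32351096e+00
  1.78057284e-05  2.01675016e+00] [ 0.2159654  -0.45076001  0.23107071] [ 9.99999875e-01  4.17254623e-04 -1.10493989e-04 -2.51498399e-04]
```

```bash
python3 -m pendant '[[0,0,0,0,0,-0.0556],[0,0,0,0,0,-0.0556],[0,0,0,0,0,-0.0556],[0,0,0,0,0,-0.0556],[0,0,0,0,0,-0.0556],[0,0,0,0,0,-0.0556],[0,0,0,0,0,-0.0556],[0,0,0,0,0,-0.0556],[0,0,0,0,0,-0.0552],[0,0,0,0,0,0]]' 0 30
python3 -m pendant '[[0.518,0.3317,0,0,0,0],[0.518,0.3317,0,0,0,0],[0.518,0.3317,0,0,0,0],[0.518,0.3317,0,0,0,0],[0.518,0.3317,0,0,0,0],[0.518,0.3317,0,0,0,0],[0.518,0.3317,0,0,0,0],[0.518,0.3317,0,0,0,0]]'
python3 -m pendant '[[0.518,0.3317,0,0,0,0],[0.518,0.3317,0,0,0,0],[0.518,0.3317,0,0,0,0],[0.518,0.3317,0,0,0,0],[0,0,0.3,0,0,0],[0,0,0.3,0,0,0],[0,0,0,0,0,0],[0,0,0,0,0,0]]'
python3 - <<'E'
from h import *
o=manip.get_obs();print(o['qpos'])
im,d=grab('scene'); cv2.imwrite('pics/scene1.png',cv2.resize(im[100:300,190:450,::-1],None,fx=3,fy=3,interpolation=cv2.INTER_CUBIC))
E
```

```text
clock: 1.85
eef_pos: [0.216, -0.4508, 0.2312]
tcp_rot: [0.706, 0.708, 0.0, -0.0]
force: [0.2, 0.3, 0.6]
width: 0.501
gripper_force: 0.0
clock: 2.85
eef_pos: [0.429, -0.1178, 0.2314]
tcp_rot: [0.708, 0.706, 0.0, 0.0]
force: [1.0, -0.3, 0.2]
width: 0.5
gripper_force: 0.0
clock: 3.85
eef_pos: [0.5347, 0.0463, 0.1842]
tcp_rot: [0.708, 0.707, 0.0, 0.0]
force: [0.8, 0.6, 0.7]
width: 0.5
gripper_force: 0.0
[ 8.63721071e-02  3.00073891e-01 -3.91045674e-02  1.23080853e+00
  1.06906054e-05  1.65835315e+00]
```

View pics/scene1.png

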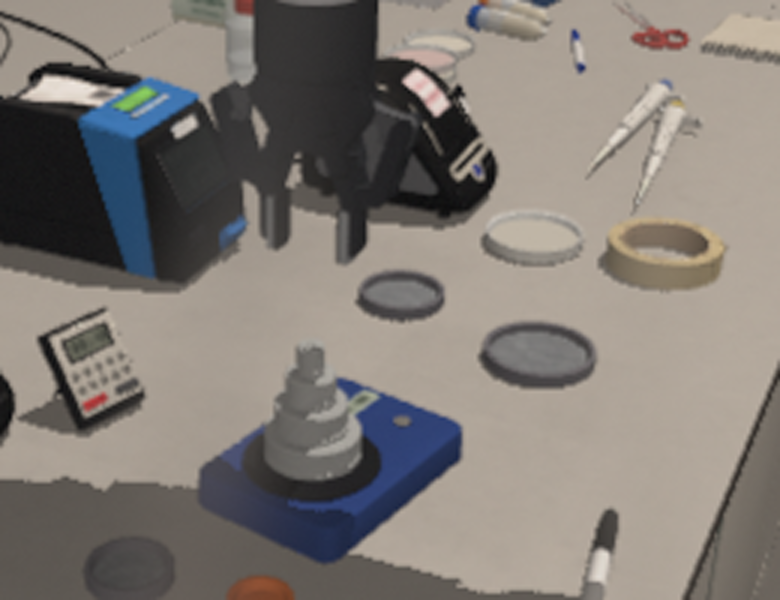

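Fingertips at crop (273,245) and (350,258) straddle the axis of the stack top at (310,350). I'll read the tip height from depth and check the stack and wells against this camera too.

```bash
cat > s.py <<'E'
from h import *
im,d=load('scene'); P=cloud('scene',d); p=P[d>0]
q=p[(abs(p[:,0]-.535)<.06)&(abs(p[:,1]-.046)<.04)]
t=q[(q[:,2]>.15)&(q[:,2]<.21)]; 
for s in (-1,1):
    f=t[(t[:,0]-.535)*s>0]; print('tip',np.percentile(f[:,2],[0,2,5]).round(4),f.min(0).round(4),f.max(0).round(4))
for z,D in ((120,19),(98,35),(76,51),(54,67)):
    f=q[(abs(q[:,2]-z/1000)<.003)]; print(z,len(f),f.min(0).round(4),f.max(0).round(4))
for n,c in dict(xs=(.422,.197),s=(.597,.185),m=(.587,-.251),l=(.448,-.204)).items():
    f=p[(np.hypot(p[:,0]-c[0],p[:,1]-c[1])<.055)&(p[:,2]>.0085)&(p[:,2]<.02)]
    print(n,len(f),[np.round(x,1) for x in cv2.minEnclosingCircle(f[:,:2].astype(np.float32)*1000)])
E
python3 s.py
```

```text
tip [0.1856 0.187  0.1881] [0.4998 0.0402 0.1856] [0.5141 0.0618 0.2099]
tip [0.1854 0.1866 0.188 ] [0.5553 0.0348 0.1854] [0.5715 0.0611 0.2099]
120 36 [0.5253 0.0417 0.1172] [0.5438 0.0629 0.1226]
98 85 [0.5186 0.0341 0.0951] [0.5518 0.0661 0.101 ]
76 147 [0.5095 0.0283 0.073 ] [0.5599 0.0758 0.0788]
54 190 [0.5003 0.0222 0.051 ] [0.5678 0.0832 0.0569]
xs 158 [array([422.6, 200.9]), np.float64(22.2)]
s 185 [array([597.1, 189. ]), np.float64(30.3)]
m 102 [array([ 589.2, -246.4]), np.float64(39.1)]
l 154 [array([ 451.9, -198.4]), np.float64(48.7)]
```

```bash
python3 -m pendant '[[0,0,0.25,0,0,0],[0,0,0.25,0,0,0],[0,0,0.25,0,0,0],[0,0,0.17,0,0,0],[0,0,0,0,0,0]]' 0 30
python3 -m pendant '[[0,0,0,0,0,0],[0,0,0,0,0,0],[0,0,0,0,0,0],[0,0,0,0,0,0],[0,0,0,0,0,0],[0,0,0,0,0,0]]' -1 30
```

```text
clock: 4.53
eef_pos: [0.5343, 0.0463, 0.1096]
tcp_rot: [0.707, 0.707, -0.0, -0.0]
force: [-0.0, -0.4, 0.2]
width: 0.503
gripper_force: 0.0
clock: 5.28
eef_pos: [0.5351, 0.0464, 0.1107]
tcp_rot: [0.707, 0.707, 0.001, 0.001]
force: [-1.0, 0.3, 6.9]
width: 0.203
gripper_force: 29.3
```

```bash
python3 -m pendant '[[0,0,-0.15,0,0,0],[0,0,-0.3,0,0,0],[0,0,-0.3,0,0,0],[0.3146,-0.2354,0,0,0,0],[0.3146,-0.2354,0,0,0,0],[0.3146,-0.2354,0,0,0,0],[0.3146,-0.2354,0,0,0,0],[0.3146,-0.2354,0,0,0,0],[0.3146,-0.2354,0,0,0,0],[0,0,0,0,0,0]]'
python3 -m pendant '[[0,0,0.4,0,0,0],[0,0,0.4,0,0,0],[0,0,0.4,0,0,0],[0,0,0.2,0,0,0],[0,0,0,0,0,0],[0,0,0,0,0,0]]'
python3 - <<'E'
from h import *
im,d=grab('scene'); cv2.imwrite('pics/scene2.png',cv2.resize(im[200:360,190:400,::-1],None,fx=3.5,fy=3.5,interpolation=cv2.INTER_CUBIC))
im,d=grab('top')
E
```

```text
clock: 6.52
eef_pos: [0.4206, 0.1987, 0.1706]
tcp_rot: [0.706, 0.708, 0.0, 0.0]
force: [0.5, 0.0, 0.2]
width: 0.199
gripper_force: 29.4
clock: 7.28
eef_pos: [0.4222, 0.1974, 0.0587]
tcp_rot: [0.707, 0.707, 0.001, 0.0]
force: [0.5, 0.2, -0.2]
width: 0.198
gripper_force: 29.4
```

View pics/scene2.png

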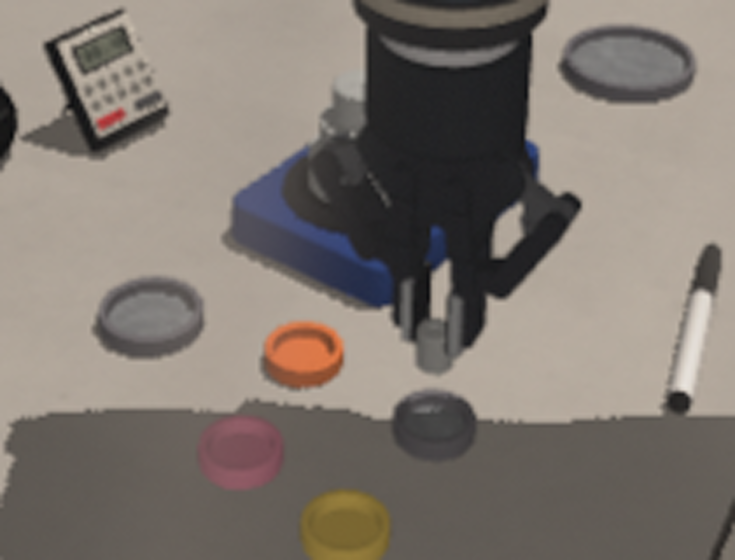

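The weight hangs upright at crop (434,345) above the grey well at (434,425). Check its bottom and centre against the well in the same camera.

```bash
cat > hold.py <<'E'
import sys
from h import *
# usage: hold.py x y : held weight's lowest points & well centre in the scene camera
x,y,zt=map(float,sys.argv[1:4])
im,d=load('scene'); P=cloud('scene',d); p=P[d>0]
q=p[(np.hypot(p[:,0]-x,p[:,1]-y)<.055)]
w=q[(q[:,2]>.023)&(q[:,2]<zt)]
print('low',np.percentile(w[:,2],[0,2,5]).round(4),'xr',w[:,0].min().round(4),w[:,0].max().round(4),'ymax',w[:,1].max().round(4))
f=q[(q[:,2]>.0085)&(q[:,2]<.018)]; c,r=cv2.minEnclosingCircle(f[:,:2].astype(np.float32)*1000);print('well',np.round(c,1),round(2*r,1))
E
python3 hold.py .422 .197 .0587; python3 -c "
from h import *
print(manip.get_obs()['eef_pos'])"
```

```text
low [0.045  0.0461 0.0467] xr 0.4082 0.4318 ymax 0.2105
well [422.5 201.1] 45.8
[0.42217072 0.1975363  0.05869021]
```

```bash
python3 -m pendant '[[0,0,0.2,0,0,0],[0,0,0.2,0,0,0],[0,0,0.09,0,0,0],[0,0,0,0,0,0],[0,0,0,0,0,0]]'
python3 -m pendant '[[0,0,0.0125,0,0,0],[0,0,0,0,0,0],[0,0,0.0125,0,0,0],[0,0,0,0,0,0]]'
```

```text
clock: 8.0
eef_pos: [0.4218, 0.1976, 0.0191]
tcp_rot: [0.707, 0.707, 0.0, 0.0]
force: [0.1, -0.7, -0.2]
width: 0.202
gripper_force: 29.4
clock: 8.5
eef_pos: [0.4216, 0.1975, 0.0169]
tcp_rot: [0.707, 0.707, 0.0, 0.0]
force: [-2.3, -0.7, 9.9]
width: 0.201
gripper_force: 30.4
```

```bash
python3 -m pendant '[[0,0,0,0,0,0],[0,0,0,0,0,0],[0,0,0,0,0,0]]' -0.3
python3 -m pendant '[[0,0,-0.15,0,0,0],[0,0,-0.3,0,0,0],[0,0,-0.5,0,0,0],[0,0,-0.5,0,0,0],[0,0,-0.45,0,0,0],[-0.3146,0.2354,0,0,0,0],[-0.3146,0.2354,0,0,0,0],[-0.3146,0.2354,0,0,0,0],[-0.3146,0.2354,0,0,0,0],[0,0,0,0,0,0]]' 0.2
python3 - <<'E'
from h import *
im,d=grab('scene'); cv2.imwrite('pics/scene3.png',cv2.resize(im[190:360,190:400,::-1],None,fx=3.5,fy=3.5,interpolation=cv2.INTER_CUBIC))
E
```

```text
clock: 8.88
eef_pos: [0.4214, 0.1974, 0.0164]
tcp_rot: [0.707, 0.707, -0.0, -0.0]
force: [0.6, 0.0, -0.5]
width: 0.345
gripper_force: 0.0
clock: 10.12
eef_pos: [0.4976, 0.0953, 0.1691]
tcp_rot: [0.708, 0.706, 0.0, 0.0]
force: [0.4, -0.1, 0.1]
width: 0.604
gripper_force: 0.0
```

View pics/scene3.png

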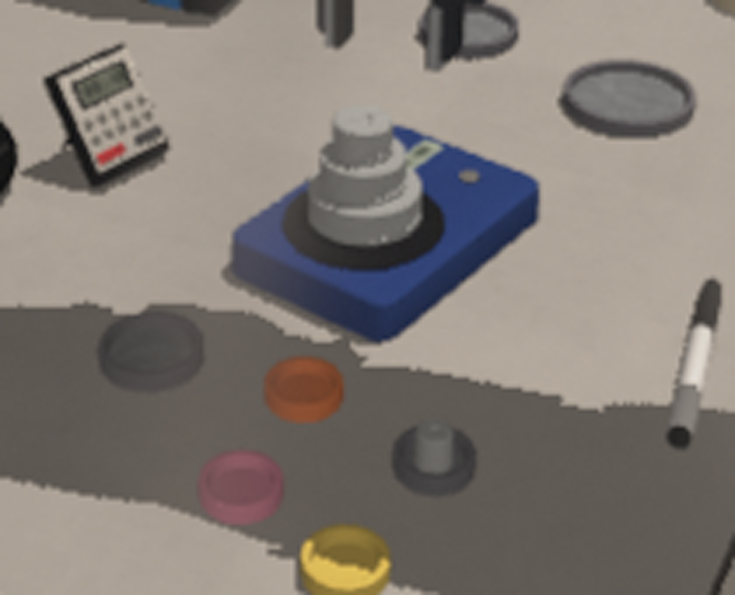

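XS stands upright, centred in the grey well at crop (434,455). The S, M and L stack is unmoved at (362,160). Next, S.

```bash
python3 -m pendant '[[-0.32,0.239,0,0,0,0],[-0.32,0.239,0,0,0,0],[0,0,0,0,0,0],[0,0,0.3,0,0,0],[0,0,0.3,0,0,0],[0,0,0.25,0,0,0],[0,0,0.165,0,0,0],[0,0,0,0,0,0]]'
python3 -m pendant '[[0,0,0,0,0,0],[0,0,0,0,0,0],[0,0,0,0,0,0],[0,0,0,0,0,0]]' -1 40
```

```text
clock: 11.18
eef_pos: [0.5342, 0.0461, 0.087]
tcp_rot: [0.707, 0.707, -0.0, -0.0]
force: [0.5, 0.4, 0.2]
width: 0.603
gripper_force: 0.0
clock: 11.68
eef_pos: [0.5353, 0.0458, 0.0884]
tcp_rot: [0.707, 0.707, 0.001, 0.0]
force: [-2.8, 1.9, 5.3]
width: 0.389
gripper_force: 39.2
```

```bash
python3 -m pendant '[[0,0,-0.15,0,0,0],[0,0,-0.3,0,0,0],[0,0,-0.2,0,0,0],[0.2896,0.129,0,0,0,0],[0.2896,0.129,0,0,0,0],[0.2896,0.129,0,0,0,0],[0.2896,0.129,0,0,0,0],[0.2896,0.129,0,0,0,0],[0.2896,0.129,0,0,0,0],[0,0,0,0,0,0]]'
python3 -m pendant '[[0,0,0.3,0,0,0],[0,0,0.3,0,0,0],[0,0,0.3,0,0,0],[0,0,0.1,0,0,0],[0,0,0,0,0,0],[0,0,0,0,0,0]]'
python3 - <<'E'
from h import *
im,d=grab('scene')
E
python3 hold.py .597 .187 .0587
```

```text
clock: 12.92
eef_pos: [0.5975, 0.1859, 0.1401]
tcp_rot: [0.707, 0.708, 0.0, 0.0]
force: [0.4, 0.8, -1.7]
width: 0.386
gripper_force: 40.0
clock: 13.68
eef_pos: [0.5975, 0.1846, 0.0605]
tcp_rot: [0.707, 0.707, 0.001, 0.0]
force: [0.2, 0.6, -0.6]
width: 0.388
gripper_force: 40.1
low [0.0476 0.0479 0.0481] xr 0.5807 0.6112 ymax 0.2048
well [597.7 187.9] 62.1
```

```bash
python3 -m pendant '[[0,0,0.2,0,0,0],[0,0,0.2,0,0,0],[0,0,0.1,0,0,0],[0,0,0,0,0,0],[0,0,0,0,0,0]]'
python3 -m pendant '[[0,0,0.0125,0,0,0],[0,0,0,0,0,0],[0,0,0.0125,0,0,0],[0,0,0,0,0,0]]'
```

```text
clock: 14.35
eef_pos: [0.5971, 0.1846, 0.0196]
tcp_rot: [0.707, 0.707, 0.0, 0.0]
force: [0.2, -0.8, -1.9]
width: 0.383
gripper_force: 40.1
clock: 14.85
eef_pos: [0.5969, 0.1845, 0.0173]
tcp_rot: [0.707, 0.707, -0.0, -0.0]
force: [-0.3, -0.7, -1.4]
width: 0.387
gripper_force: 40.1
```

```bash
python3 -m pendant '[[0,0,0.008,0,0,0],[0,0,0,0,0,0]]'; python3 -m pendant '[[0,0,0.008,0,0,0],[0,0,0,0,0,0]]'
```

```text
clock: 15.1
eef_pos: [0.597, 0.1845, 0.0168]
tcp_rot: [0.707, 0.707, 0.0, 0.0]
force: [-0.9, -0.2, 1.5]
width: 0.382
gripper_force: 40.3
clock: 15.35
eef_pos: [0.597, 0.1846, 0.0167]
tcp_rot: [0.707, 0.707, 0.0, 0.0]
force: [-3.6, 0.0, 10.5]
width: 0.384
gripper_force: 41.3
```

```bash
python3 -m pendant '[[0,0,0,0,0,0],[0,0,0,0,0,0],[0,0,0,0,0,0]]' 0.15
python3 -m pendant '[[0,0,-0.15,0,0,0],[0,0,-0.3,0,0,0],[0,0,-0.5,0,0,0],[0,0,-0.5,0,0,0],[-0.2896,-0.131,0,0,0,0],[-0.2896,-0.131,0,0,0,0],[-0.2896,-0.131,0,0,0,0],[-0.2896,-0.131,0,0,0,0],[-0.2896,-0.131,0,0,0,0],[-0.2896,-0.131,0,0,0,0]]' 0.6
python3 -m pendant '[[0,0,0,0,0,0],[0,0,0,0,0,0]]'
python3 - <<'E'
from h import *
im,d=grab('scene'); cv2.imwrite('pics/scene4.png',cv2.resize(im[170:340,190:400,::-1],None,fx=3.5,fy=3.5,interpolation=cv2.INTER_CUBIC))
P=cloud('scene',d); p=P[d>0]
q=p[(abs(p[:,0]-.535)<.06)&(abs(p[:,1]-.046)<.05)]
for z in (76,54):
    f=q[(abs(q[:,2]-z/1000)<.003)]; print(z,len(f),f.min(0).round(4),f.max(0).round(4))
t=q[q[:,2]>.085]; print('tip',np.percentile(t[:,2],[0,2]),np.sort(t[t[:,2]<.14][:,0])[[0,-1]])
E
```

```text
clock: 15.72
eef_pos: [0.5969, 0.1845, 0.0159]
tcp_rot: [0.707, 0.707, -0.0, -0.0]
force: [-0.7, -0.4, 0.4]
width: 0.574
gripper_force: 0.0
clock: 16.98
eef_pos: [0.5339, 0.0448, 0.1329]
tcp_rot: [0.707, 0.707, 0.0, 0.0]
force: [-0.5, -0.2, -0.7]
width: 0.797
gripper_force: 0.0
clock: 17.23
eef_pos: [0.5345, 0.0459, 0.1326]
tcp_rot: [0.707, 0.707, 0.0, 0.0]
force: [-0.0, -0.6, 0.4]
width: 0.799
gripper_force: 0.0
76 249 [0.5095 0.0234 0.073 ] [0.5599 0.0748 0.0769]
54 184 [0.5011 0.0215 0.051 ] [0.5677 0.0824 0.0568]Traceback (most recent call last):
  File "<stdin>", line 7, in <module>
IndexError: index 0 is out of bounds for axis 0 with size 0
```

View pics/scene4.png

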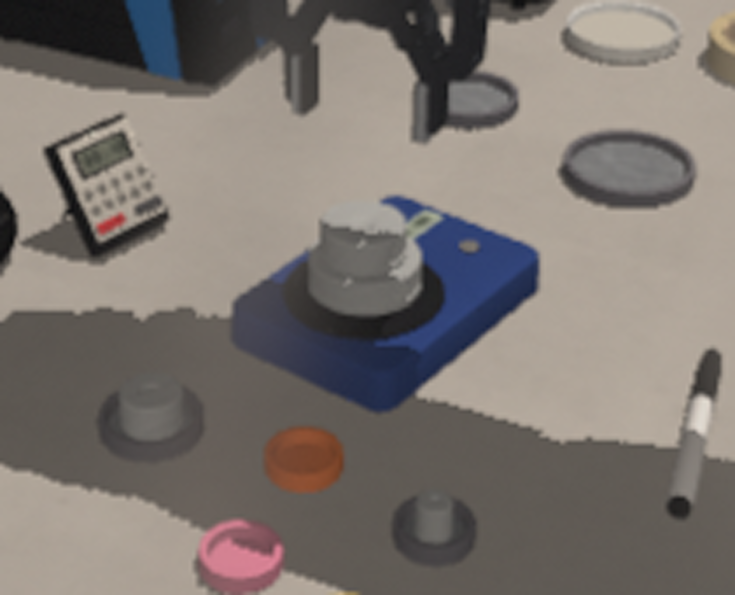

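S sits upright in its well at crop (151,405), and M on L is unmoved at (362,240). The open fingers straddle M, so I'll go on to grip it.

```bash
python3 -m pendant '[[0,0,0.3,0,0,0],[0,0,0.3,0,0,0],[0,0,0.2,0,0,0],[0,0,0.07,0,0,0],[0,0,0,0,0,0]]' 
python3 -m pendant '[[0,0,0,0,0,0],[0,0,0,0,0,0],[0,0,0,0,0,0],[0,0,0,0,0,0]]' -1 50
```

```text
clock: 17.9
eef_pos: [0.5342, 0.0459, 0.0625]
tcp_rot: [0.707, 0.707, -0.0, -0.0]
force: [-1.2, -0.5, -0.1]
width: 0.803
gripper_force: 0.0
clock: 18.4
eef_pos: [0.5345, 0.0457, 0.0635]
tcp_rot: [0.707, 0.707, 0.001, 0.0]
force: [-4.0, 0.0, 7.1]
width: 0.572
gripper_force: 50.2
```

```bash
python3 -m pendant '[[0,0,-0.15,0,0,0],[0,0,-0.3,0,0,0],[0,0,-0.2,0,0,0],[-0.3,0.06,0,0,0,0],[-0.5,0.083,0,0,0,0],[-0.5,0.083,0,0,0,0],[-0.5,0.083,0,0,0,0],[-0.5,0.083,0,0,0,0],[-0.5,0.083,0,0,0,0],[-0.5,0.083,0,0,0,0]]'
python3 -m pendant '[[-0.406,0.106,0,0,0,0],[0,0,0,0,0,0],[0,0,0.25,0,0,0],[0,0,0.25,0,0,0],[0,0,0.2,0,0,0],[0,0,0,0,0,0],[0,0,0,0,0,0]]'
python3 - <<'E'
from h import *
im,d=grab('scene'); cv2.imwrite('pics/scene5.png',cv2.resize(im[140:290,240:450,::-1],None,fx=3.5,fy=3.5,interpolation=cv2.INTER_CUBIC))
E
python3 hold.py .588 -.249 .055
```

```text
clock: 19.65
eef_pos: [0.5789, -0.2199, 0.1154]
tcp_rot: [0.707, 0.707, 0.0, 0.0]
force: [0.5, 0.4, -2.4]
width: 0.568
gripper_force: 52.5
clock: 20.52
eef_pos: [0.5876, -0.2509, 0.0593]
tcp_rot: [0.707, 0.707, 0.0, 0.0]
force: [-0.7, 0.2, -2.9]
width: 0.57
gripper_force: 52.6
low [0.048  0.0481 0.049 ] xr 0.563 0.6105 ymax -0.2205
well [ 585.  -247.7] 80.7
```

View pics/scene5.png

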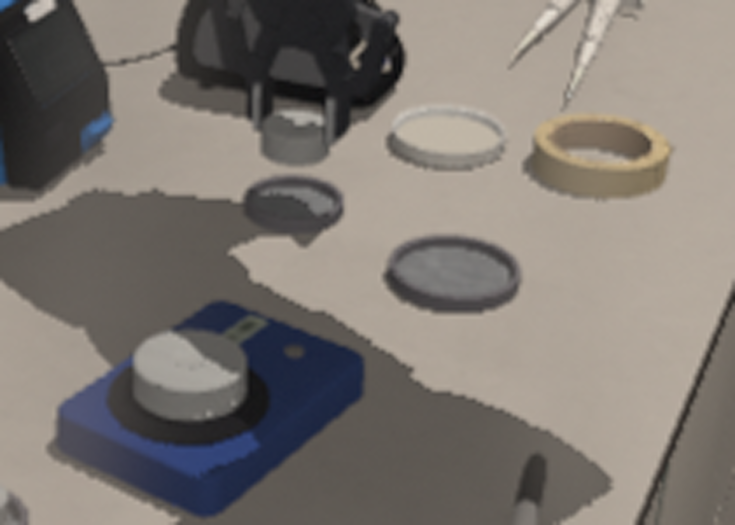

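M hangs level at crop (295,140) above its well at (293,205).

```bash
python3 -m pendant '[[0,0,0.2,0,0,0],[0,0,0.2,0,0,0],[0,0,0.1,0,0,0],[0,0,0,0,0,0],[0,0,0,0,0,0]]'
python3 -m pendant '[[0,0,0.0125,0,0,0],[0,0,0,0,0,0],[0,0,0.0125,0,0,0],[0,0,0,0,0,0]]'
```

```text
clock: 21.2
eef_pos: [0.5874, -0.2511, 0.0187]
tcp_rot: [0.707, 0.707, 0.0, 0.0]
force: [0.6, -0.2, -2.4]
width: 0.567
gripper_force: 52.6
clock: 21.7
eef_pos: [0.5871, -0.2509, 0.0164]
tcp_rot: [0.707, 0.707, -0.0, -0.0]
force: [-0.2, 1.0, -3.3]
width: 0.567
gripper_force: 52.6
```

```bash
python3 -m pendant '[[0,0,0.0125,0,0,0],[0,0,0,0,0,0]]'
```

```text
clock: 21.95
eef_pos: [0.5871, -0.2509, 0.0153]
tcp_rot: [0.707, 0.707, -0.0, -0.0]
force: [0.2, -0.2, -3.0]
width: 0.573
gripper_force: 52.6
```

```bash
python3 -m pendant '[[0,0,0.01,0,0,0],[0,0,0,0,0,0]]'
```

```text
clock: 22.2
eef_pos: [0.5871, -0.2509, 0.0145]
tcp_rot: [0.707, 0.707, -0.0, -0.0]
force: [-0.4, 0.7, -3.2]
width: 0.573
gripper_force: 52.6
```

```bash
python3 -m pendant '[[0,0,0.01,0,0,0],[0,0,0,0,0,0]]'
```

```text
clock: 22.45
eef_pos: [0.5873, -0.2509, 0.014]
tcp_rot: [0.707, 0.707, 0.0, 0.0]
force: [-1.6, 0.1, 1.3]
width: 0.569
gripper_force: 52.8
```

```bash
python3 -m pendant '[[0,0,0.004,0,0,0],[0,0,0,0,0,0],[0,0,0,0,0,0],[0,0,0,0,0,0]]' 0.5
python3 -m pendant '[[0,0,-0.15,0,0,0],[0,0,-0.3,0,0,0],[0,0,-0.4,0,0,0],[0,0,-0.4,0,0,0],[0.463,-0.082,0,0,0,0],[0.463,-0.082,0,0,0,0],[0.463,-0.082,0,0,0,0],[0.463,-0.082,0,0,0,0],[0.463,-0.082,0,0,0,0],[0.463,-0.082,0,0,0,0]]' 1
python3 -m pendant '[[0.463,-0.082,0,0,0,0],[0.463,-0.082,0,0,0,0],[0,0,0,0,0,0],[0,0,0,0,0,0]]'
python3 - <<'E'
from h import *
im,d=grab('scene'); cv2.imwrite('pics/scene6.png',cv2.resize(im[140:300,220:430,::-1],None,fx=3.5,fy=3.5,interpolation=cv2.INTER_CUBIC))
P=cloud('scene',d); p=P[d>0]
q=p[(abs(p[:,0]-.535)<.065)&(abs(p[:,1]-.046)<.05)]
f=q[(abs(q[:,2]-.054)<.003)]; print(len(f),f.min(0).round(4),f.max(0).round(4))
t=q[(q[:,2]>.085)&(q[:,2]<.16)]; print('tip',np.percentile(t[:,2],[0,2]),t.min(0),t.max(0))
E
```

```text
clock: 22.95
eef_pos: [0.5872, -0.251, 0.0135]
tcp_rot: [0.707, 0.707, 0.0, 0.0]
force: [-0.1, 0.8, -0.4]
width: 0.751
gripper_force: 0.0
clock: 24.2
eef_pos: [0.5477, -0.0276, 0.1145]
tcp_rot: [0.707, 0.707, 0.0, 0.0]
force: [0.4, 0.0, 0.5]
width: 1.0
gripper_force: 0.0
clock: 24.7
eef_pos: [0.5349, 0.0452, 0.1141]
tcp_rot: [0.707, 0.707, 0.0, 0.0]
force: [0.1, -0.8, -0.4]
width: 0.998
gripper_force: 0.0
425 [0.5005 0.0162 0.051 ] [0.567  0.0837 0.0555]
tip [0.12617112 0.12767923] [0.47845801 0.03622213 0.12617112] [0.59317992 0.06040524 0.15996084]
```

View pics/scene6.png

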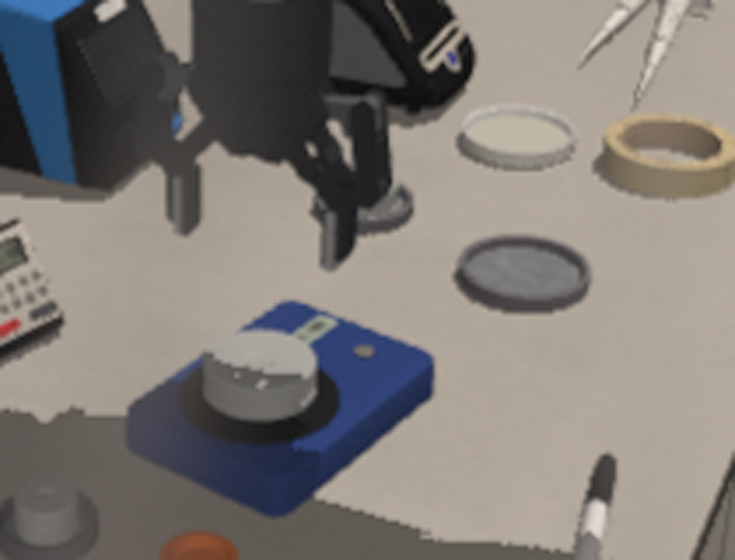

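L is alone on the pan at crop (260,375). The fingers at (185,220) and (335,255) straddle it, with tips 12 mm back as expected. I'll trim by about 1.5 mm and go down.

```bash
python3 -m pendant '[[0.01,-0.016,0,0,0,0],[0,0,0.25,0,0,0],[0,0,0.25,0,0,0],[0,0,0.25,0,0,0],[0,0,0.2,0,0,0],[0,0,0,0,0,0],[0,0,0,0,0,0]]' 
python3 -m pendant '[[0,0,0,0,0,0],[0,0,0,0,0,0],[0,0,0,0,0,0],[0,0,0,0,0,0]]' -1 70
```

```text
clock: 25.62
eef_pos: [0.5338, 0.0461, 0.0381]
tcp_rot: [0.707, 0.707, 0.0, 0.0]
force: [1.1, -0.1, 0.2]
width: 0.999
gripper_force: 0.0
clock: 26.12
eef_pos: [0.5337, 0.0462, 0.0388]
tcp_rot: [0.707, 0.707, 0.0, 0.0]
force: [-6.3, -0.5, 16.1]
width: 0.751
gripper_force: 73.0
```

```bash
python3 -m pendant '[[0,0,-0.15,0,0,0],[0,0,-0.3,0,0,0],[0,0,-0.2,0,0,0],[-0.4464,-0.1518,0,0,0,0],[-0.4464,-0.1518,0,0,0,0],[-0.4464,-0.1518,0,0,0,0],[-0.4464,-0.1518,0,0,0,0],[-0.4464,-0.1518,0,0,0,0],[-0.4464,-0.1518,0,0,0,0],[-0.4464,-0.1518,0,0,0,0]]'
python3 -m pendant '[[0,0,0,0,0,0],[0,0,0.25,0,0,0],[0,0,0.25,0,0,0],[0,0,0,0,0,0],[0,0,0,0,0,0]]'
python3 - <<'E'
from h import *
im,d=grab('scene'); cv2.imwrite('pics/scene7.png',cv2.resize(im[140:290,240:450,::-1],None,fx=3.5,fy=3.5,interpolation=cv2.INTER_CUBIC))
E
python3 hold.py .449 -.202 .05
```

```text
clock: 27.38
eef_pos: [0.4478, -0.2049, 0.09]
tcp_rot: [0.707, 0.707, 0.0, 0.0]
force: [0.7, 0.8, -7.3]
width: 0.748
gripper_force: 80.4
clock: 28.0
eef_pos: [0.4489, -0.2037, 0.0503]
tcp_rot: [0.707, 0.707, 0.0, 0.0]
force: [-0.4, -0.4, -5.9]
width: 0.742
gripper_force: 80.3
low [0.0417 0.0425 0.0428] xr 0.4161 0.4811 ymax -0.1669
well [ 448.3 -199.7] 95.9
```

View pics/scene7.png

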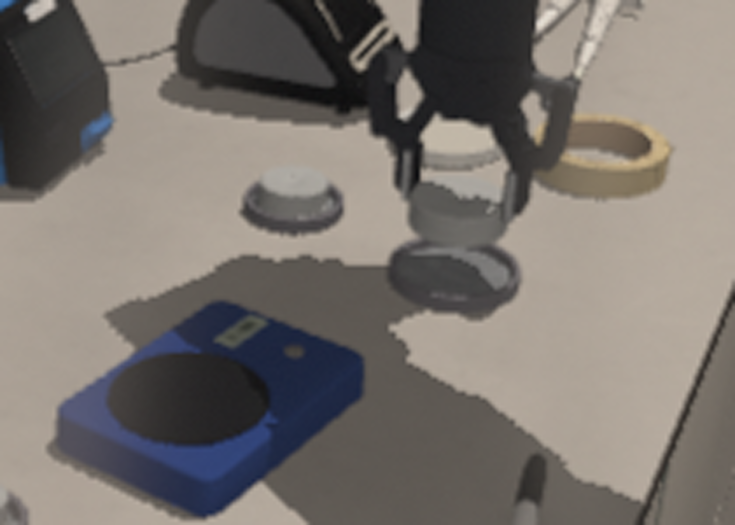

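L hangs level at crop (457,215), centred on its well at (455,270). M sits in its well at (293,195), and the pan is clear.

```bash
python3 -m pendant '[[0,0,0.2,0,0,0],[0,0,0.15,0,0,0],[0,0,0.09,0,0,0],[0,0,0,0,0,0],[0,0,0,0,0,0]]'
python3 -m pendant '[[0,0,0.0125,0,0,0],[0,0,0,0,0,0],[0,0,0,0,0,0]]'
```

```text
clock: 28.68
eef_pos: [0.4487, -0.2039, 0.0147]
tcp_rot: [0.707, 0.707, 0.0, 0.0]
force: [-0.3, -0.1, -7.1]
width: 0.749
gripper_force: 80.4
clock: 29.05
eef_pos: [0.4485, -0.2038, 0.0134]
tcp_rot: [0.707, 0.707, 0.0, 0.0]
force: [-0.4, -0.4, -6.6]
width: 0.743
gripper_force: 80.4
```

```bash
python3 -m pendant '[[0,0,0.0125,0,0,0],[0,0,0,0,0,0],[0,0,0,0,0,0]]'
```

```text
clock: 29.42
eef_pos: [0.4484, -0.2038, 0.0123]
tcp_rot: [0.707, 0.707, -0.0, -0.0]
force: [0.3, 0.0, -7.5]
width: 0.744
gripper_force: 80.4
```

```bash
python3 -m pendant '[[0,0,0.0125,0,0,0],[0,0,0,0,0,0],[0,0,0,0,0,0]]'
```

```text
clock: 29.8
eef_pos: [0.4485, -0.2038, 0.0113]
tcp_rot: [0.707, 0.707, 0.0, 0.0]
force: [0.1, 0.4, -5.9]
width: 0.745
gripper_force: 80.7
```

```bash
python3 -m pendant '[[0,0,0.01,0,0,0],[0,0,0,0,0,0],[0,0,0,0,0,0]]'
```

```text
clock: 30.18
eef_pos: [0.4485, -0.2039, 0.0112]
tcp_rot: [0.707, 0.707, 0.0, 0.0]
force: [-5.7, 3.1, 11.3]
width: 0.748
gripper_force: 82.7
```

```bash
python3 -m pendant '[[0,0,0,0,0,0],[0,0,0,0,0,0],[0,0,0,0,0,0],[0,0,0,0,0,0]]' 0.95
python3 -m pendant '[[0,0,-0.15,0,0,0],[0,0,-0.3,0,0,0],[0,0,-0.5,0,0,0],[0,0,-0.5,0,0,0],[0,0,-0.5,0,0,0],[-0.3,-0.4,-0.3,0,0,0],[-0.4,-0.4,0,0,0,0],[-0.4,-0.4,0,0,0,0],[-0.4,-0.4,0,0,0,0],[0,0,0,0,0,0]]'
python3 - <<'E'
from h import *
for n,s in (('scene',np.s_[160:370,180:450]),('top',np.s_[130:300,150:430])):
    im,d=grab(n); cv2.imwrite(f'pics/{n}9.png',cv2.resize(im[s][...,::-1],None,fx=2.8,fy=2.8,interpolation=cv2.INTER_CUBIC))
P=cloud('top',d)
for n,c,D in (('xs',(.422,.197),19),('s',(.597,.185),35),('m',(.587,-.251),51),('l',(.448,-.204),67)):
    p=P.reshape(-1,3); q=p[(np.hypot(p[:,0]-c[0],p[:,1]-c[1])<.05)&(p[:,2]>.02)&(p[:,2]<.04)]
    print(n,np.median(q[:,2]),np.ptp(q[:,2]),[np.round(x,1) for x in cv2.minEnclosingCircle(q[:,:2].astype(np.float32)*1000)])
E
```

```text
clock: 30.68
eef_pos: [0.4485, -0.2039, 0.0105]
tcp_rot: [0.707, 0.707, -0.0, 0.0]
force: [-0.2, -0.5, -0.4]
width: 0.982
gripper_force: 0.0
clock: 31.92
eef_pos: [0.3187, -0.3254, 0.1914]
tcp_rot: [0.708, 0.706, -0.0, 0.0]
force: [0.1, 0.2, -1.2]
width: 0.977
gripper_force: 0.0
xs 0.025335608002129084 0.007932746532556934 [array([421.9, 197.8]), np.float64(9.4)]
s 0.02553485246498649 0.010385327870901961 [array([597.2, 183.5]), np.float64(17.5)]
m 0.025546706328184232 0.011758739544274421 [array([ 587.5, -250.7]), np.float64(26.0)]
l 0.025718304806546688 0.009345122740955336 [array([ 449.1, -204.9]), np.float64(34.0)]
```

View pics/scene9.png

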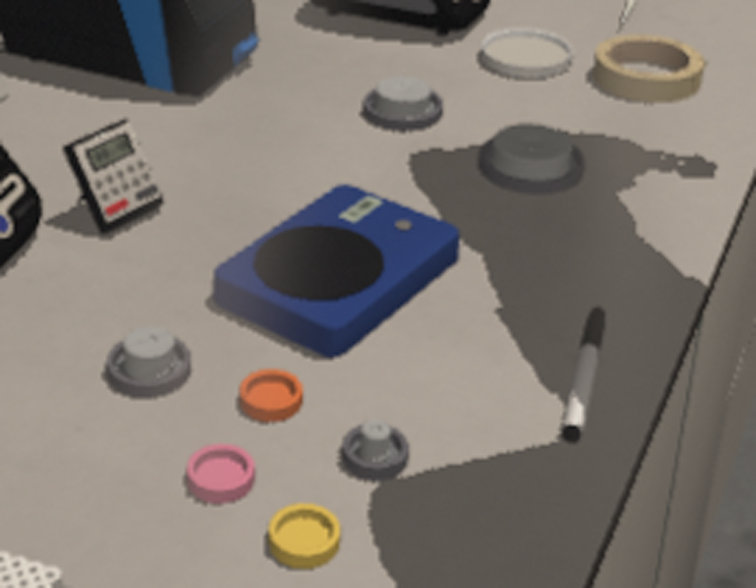

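View pics/top9.png

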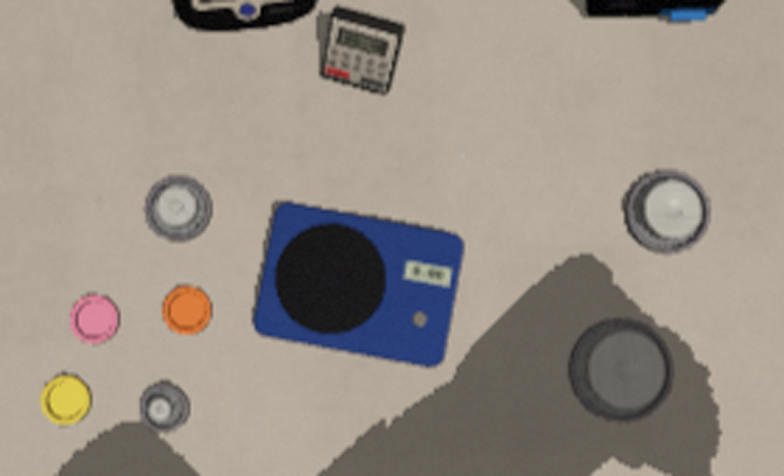

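Both views show all four weights upright and centred in their own wells: top crop (160,408), (178,205), (672,208) and (625,370). Their tops are level at about 26 mm, which puts them on the well floors. The timer is unmoved and the arm is clear.

```bash
python3 -m pendant '[[0,0,0,0,0,0],[0,0,0,0,0,0]]'; python3 -c "
from rig import manip
print(manip.hand_in())"
```

```text
clock: 32.28
eef_pos: [0.321, -0.3233, 0.1906]
tcp_rot: [0.707, 0.708, 0.0, 0.0]
force: [-0.8, 0.4, -0.5]
width: 0.974
gripper_force: 0.0
the job is handed in; nothing more can be done
None
```

All four weights were set down one at a time, top to bottom, upright on the floors of their own wells; the timer was not touched, and I handed the job in at about 32 s (the hand-in gave no verdict).

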